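# Put the press plate on the board test jig

### The job

Take the round aluminium press plate with three holes by its black grip bar, turn it until its holes line up with the three steel studs of the round board test jig, and lower it (do not drop it) over the studs until it lies flat on the jig's rubber rests, then let go. Leave the plate with four holes, which belongs to another jig, where it lies.

Things in the scene. Friction and masses are not known exactly. Their poses are not given: they have to be found in the camera images.
- press_plate: Plate to fit: flat aluminium disc, 160 mm across, 6 mm thick, three 30 mm through-holes evenly spaced on a 58 mm radius circle. Black grip bar over its centre on a 20 mm post: 50 mm long (plate x), 18 mm thick (y), from 40 to 64 mm above the plate's underside. Origin: centre of underside, z up; x points through one hole, others at +-120 degrees. 0.25 to 0.43 kg.
- test_jig: Fixed round black base, 180 mm across, 24 mm high, green board in the middle. Three steel studs on a 58 mm radius circle, 14 mm thick, tapering to 6 mm at the tip 52 mm above the bench; between them three rubber rests, tops at 32 mm (a plate's underside when home; any of 3 turns; 8 mm play). Origin: centre of underside, on the bench, z up; x points through one stud, others at +-120 degrees.
- spare_plate: Plate to leave alone: like the press plate, same sizes and grip bar, but with four 30 mm holes evenly spaced on the 58 mm radius circle. Origin: centre of underside, z up; x points through one hole.
There are look-alikes about, which are no part of the job. What is shaped like the press_plate but blue is not meant.

How it is judged:
By the outcome, as a careful person would: the job done as asked, in the order asked, and still so for the second after the job is handed in, with the robot touching nothing.
It also fails if it takes over 42 s, if anything falls off the work surface, if the arm or the gripper's body presses on something with over 40 N, if the wrist force passes 120 N, or if a joint passes its speed limit or range.

### The arm

A 7-joint arm with a two-finger parallel gripper is mounted at the origin on the work surface. World frame = base frame: x ahead of the robot, y to its left, z up, the work surface at z = 0. Lengths are in m, angles in rad, forces in N, time in s.
With the tool pointing down it reaches from about 0.425 to 0.875 m from the base axis. Payload 8.4 kg.
Tool frame: the origin (TCP) lies at the very end of the fingers, on their centre line; the grasp point (between the pads) lies 19 mm behind it; z points along the fingers, y is the line along which they close (so a half turn about z gives the same grasp; the last joint's range is limited). The gripper opens to 87 mm and grips with 3 to 60 N. Pads are 19 mm wide; open, the fingers measure 117 mm over their backs; the gripper's body (75 mm by 190 mm) begins 51 mm behind the grasp point.
Start: joints at [1.238, 0.333, 0.04, 1.465, -0.013, 1.343, -0.059], TCP at [0.151, -0.632, 0.223] pointing down, gripper open.
Joint ranges: [-2.58, 2.58], [-0.38, 2.09], [-1.3, 1.39], [0.25, 2.4], [-1.5, 4.64], [0.08, 2.09], [-2.65, 2.65]. Speed limits (rad/s): [2.22, 2.22, 2.79, 2.79, 3.14, 3.14, 3.14].

### API

Orientations are given as [roll, pitch, yaw] about the fixed x, y, z axes, in that order (R = Rz(yaw) Ry(pitch) Rx(roll)).
In Python, from station import robot gives the robot as it stands.
- The arm moves only by the tool apply_moves, never from a script. Its argument "deltas" is a list of rows, each a list of 5 numbers: the shift along the tool's x, y, z in cm, then the turn about the tool's z in degrees, then the closure in counts, from 0 (fully open) to 255 (shut). A call has 1 to 12 rows; each row shifts and turns the commanded pose from where the row before left it, along the tool's axes as they then stand; what a row does not reach is not made up. A row lasts 1/12 s, in which the tool goes at most 41.7 mm and 7.16 degrees, less where a joint would pass 70% of its speed; a pose out of reach is approached as far as the arm can. A call with a gripper value outside its range is refused whole. The fingers move at their own pace and stop on an object; "grip_force" is the grip in N (left out, the last holds). Time passes only in rows, so rows that do not move let the fingers close. It gives the time, the measured TCP pose, the force, the opening and the grip force at its end, in the units of the state.
- robot.observe(): the state, without advancing time (a new reading comes with each control period).
- robot.get_image(name): name is "scene" or "top"; returns the picture (480x640x3 uint8, red, green, blue); there is no depth.
- robot.get_calibration(name): a dict with "fx", "fy", "cx", "cy" (pixels), "origin" and "orientation" of the camera in the world. Camera axes: x right, y up, looking along -z (the intrinsics and any distortion apply to the point x, -y, -z); pixel columns grow to the right and rows downward; lengths in m; the calibration is good to about 2 mm. A picture is of the moment at which its call begins. get_calibration takes no time and is no camera call.
- robot.sign_off(): hands the job in; it is judged then, once.
Trained networks look in the newest picture that a camera, given by its name, has taken for a name from the list of things; names that differ only in an ending like _2 or _b are one class to them, and where a whole thing is asked for, a point or a joint stands for the part that bears it (a point fixed in the world has none). Each returns a list of dicts, best first, with "confidence" (0 to 1); they miss things now and then, are a little off and sometimes report something else, mostly with a low value. They report only what shows in the picture. A call takes as long as a camera call. They do not tell look-alikes from the thing itself.
- robot.recognise(camera, target): "xy" ([column, row] in pixels, amid what is visible of it).
The state is a dict: "t": time; "joint_pos": joint angles; "joint_velocities": joint speeds; "tau": joint torques, N m; "eef_pos": TCP position; "tool_rot": TCP orientation; "force": force on the tool from outside, world axes, zero at the start; "wrist_torque": the same for the moment, N m; "grip_width": finger opening in m; "finger_force": force on a finger pad.
Only numpy, scipy, OpenCV 4.12 (cv2) and the standard library are available. Lean on these libraries where they do the work, as an engineer would, in place of code of your own. Each camera call takes 0.05 s, during which the arm holds its last target. There are 200 camera calls.

## Working session

There is one attempt and no reset: what is moved stays moved. The work goes in short steps, Python scripts to look and compute and a tool call to move; the robot and the scene stay as the last step left them, time stands still between calls to the robot, and variables do not carry over. Pictures are saved under pics/ and viewed, at most 10 in all, crops included, and the job is handed in when it is done.

Besides the shell and the picture viewer there is one more tool, called after "Call:" by a JSON object that holds its "fn" and its "kwargs". apply_moves: Moves the arm, as the interface text tells. Its arguments: {"type":"object","properties":{"deltas":{"type":"array","items":{"type":"array","items":{"type":"number"}}},"grip_force":{"type":"number"}},"required":["deltas"]}

```bash
mkdir -p pics
python3 - <<'E'
from station import robot
import cv2
for c in("scene","top"):
    im=robot.get_image(c); cv2.imwrite(f"pics/{c}0.png",im[:,:,::-1].copy())
    print(c,robot.get_calibration(c))
    for t in("press_plate","test_jig","spare_plate"): print(t,robot.recognise(c,t))
o=robot.observe(); print(o['t'],o['eef_pos'],o['tool_rot'])
E
```

```text
scene {'fx': 577.0135241595607, 'fy': 577.0135241595607, 'cx': 313.0816779431594, 'cy': 241.19724251845182, 'origin': array([1.07402058, 0.85255286, 0.77033995]), 'orientation': array([0.96465439, 0.00429283, 2.48341646])}
press_plate [{'xy': [456.3, 283.7], 'confidence': 0.9}, {'xy': [253.8, 277.7], 'confidence': 0.88}, {'xy': [301.9, 180.7], 'confidence': 0.71}]
test_jig [{'xy': [368.8, 358.5], 'confidence': 0.56}, {'xy': [254.6, 276.6], 'confidence': 0.4}]
spare_plate [{'xy': [199.7, 207.4], 'confidence': 0.82}]
top {'fx': 574.5133356464286, 'fy': 574.5133356464286, 'cx': 316.164739256529, 'cy': 248.50890224160955, 'origin': array([ 0.29435178, -0.01215012,  1.11808826]), 'orientation': array([ 0.14558463,  0.01511962, -1.59697863])}
press_plate [{'xy': [310.4, 193.0], 'confidence': 0.82}, {'xy': [176.2, 360.8], 'confidence': 0.81}, {'xy': [461.9, 359.0], 'confidence': 0.68}]
test_jig [{'xy': [146.1, 204.5], 'confidence': 0.82}, {'xy': [311.3, 190.4], 'confidence': 0.72}]
spare_plate [{'xy': [474.8, 205.0], 'confidence': 0.89}]
0.4 [ 0.15058144 -0.63222838  0.22241608] [-3.14134540e+00 -1.10168380e-05  2.33779245e-01]
```

View pics/top0.png

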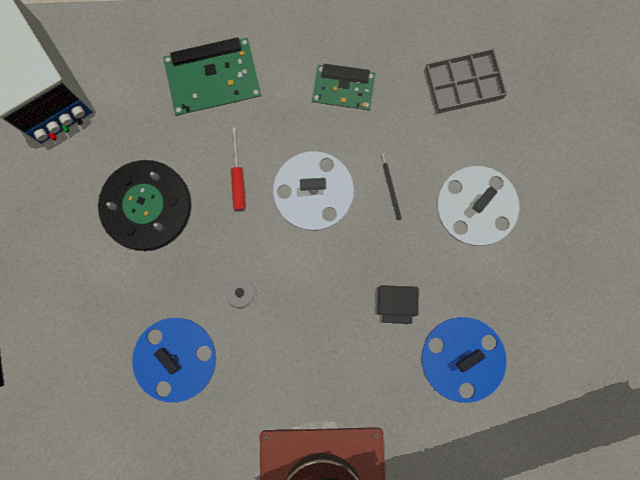

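View pics/scene0.png

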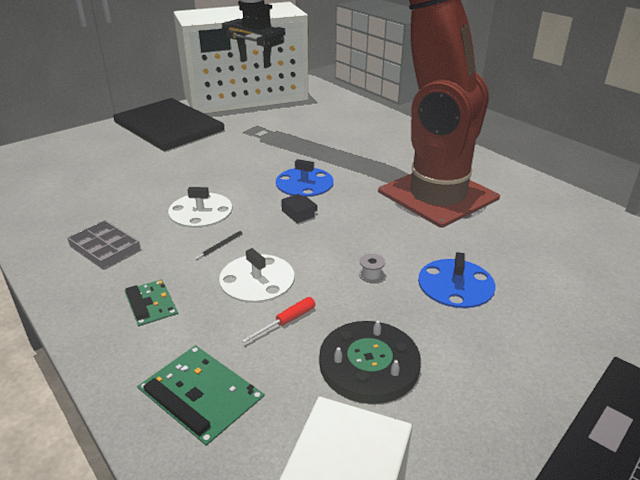

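The top view shows the three-hole white plate at (313,190), with holes near (327,164), (284,191) and (329,214). The jig is at (145,205), with studs near (155,176), (111,206) and (158,226). The four-hole plate is at (478,205), and both blue discs are decoys. The scene view agrees: plate (257,277), jig (369,360), studs near (377,328), (338,354) and (395,367).

```bash
cat > h.py <<'E'
import numpy as np, cv2
from station import robot
from scipy.spatial.transform import Rotation as R
from scipy.optimize import least_squares
def proj(c,P):
    k=robot.get_calibration(c); q=(np.atleast_2d(P)-k['origin'])@R.from_euler('xyz',k['orientation']).as_matrix()
    return np.c_[k['cx']+k['fx']*q[:,0]/-q[:,2], k['cy']-k['fy']*q[:,1]/-q[:,2]]
def tri(x,y,yaw,z,r=.058,n=3):
    a=yaw+np.arange(n)*2*np.pi/n
    return np.c_[x+r*np.cos(a),y+r*np.sin(a),np.full(n,z)]
def blob(mask,p,w):
    """centroid of the largest component of mask in window p+-w"""
    x,y=map(int,p); m=mask[y-w:y+w+1,x-w:x+w+1].astype(np.uint8)
    n,_,s,c=cv2.connectedComponentsWithStats(m)
    i=1+np.argmax(s[1:,4]); return c[i]+[x-w,y-w], s[i,4]
E
cat > m.py <<'E'
from h import *
S=cv2.imread('pics/scene0.png');T=cv2.imread('pics/top0.png')
def get(im,pts,w,f):
    g=cv2.cvtColor(im,cv2.COLOR_BGR2GRAY).astype(int)
    r=[blob(f(g),p,w) for p in pts]; print([(np.round(a,1).tolist(),int(b)) for a,b in r]); return np.array([a for a,b in r])
from itertools import permutations
def dist(a,b): return min((np.roll(b,s,0)-a for s in range(3)),key=lambda d:(d**2).sum())
ht=get(T,[(327,164),(284,191),(329,214)],9,lambda g:g<165)
g=cv2.cvtColor(T,cv2.COLOR_BGR2GRAY)
st=get(T,[(155,176),(111,206),(158,226)],8,lambda g:g>90)
ss=get(S,[(377,328),(338,354),(395,367)],8,lambda g:g>110)
o=lambda p:p[np.argsort(np.arctan2(*(p-p.mean(0)).T[::-1]))]
best=lambda f,x0:min((least_squares(f,x0+[a]) for a in np.radians([60,90,120,150])),key=lambda r:r.cost)
r=best(lambda v:dist(o(ht),o(proj('top',tri(v[0],v[1],v[2],.0045)))).ravel(),[.4,0]);print('plate',r.x,np.degrees(r.x[2]),r.cost)
r=best(lambda v:np.r_[dist(o(st),o(proj('top',tri(v[0],v[1],v[3],v[2])))).ravel(),dist(o(ss),o(proj('scene',tri(v[0],v[1],v[3],v[2])))).ravel()],[.4,.3,.04]);print('jig',r.x,np.degrees(r.x[3]),r.cost)
E
python3 m.py
```

```text
[([326.2, 164.4], 171), ([284.0, 191.1], 175), ([329.1, 213.7], 180)]
[([152.2, 173.5], 17), ([107.9, 203.6], 15), ([155.1, 224.4], 17)]
[([377.6, 325.8], 108), ([337.9, 354.9], 90), ([395.0, 367.8], 91)]
plate [0.5764926  0.00341883 1.59555588] 91.41861762340878 0.013375037268489359
jig [0.55624109 0.34049006 0.04030039 1.64776714] 94.41010301045421 1.492588381332998
```

Call:
{"fn": "apply_moves", "kwargs": {"deltas": [[3.4,-0.4,0,-3.25,0],[3.4,-0.4,0,-3.25,0],[3.4,-0.4,0,-3.25,0],[3.4,-0.4,0,-3.25,0],[3.4,-0.4,0,-3.25,0],[3.4,-0.4,0,-3.25,0],[3.4,-0.4,0,-3.25,0],[3.4,-0.4,0,-3.25,0],[3.4,-0.4,0,-3.25,0],[3.4,-0.4,0,-3.25,0],[3.4,-0.4,0,-3.25,0],[3.4,-0.4,0,-3.25,0]]}}

```text
t: 1.4
eef_pos: [0.4693, -0.383, 0.2226]
tool_rot: [3.141, -0.0, 0.917]
force: [0.2, -0.1, -0.4]
grip_width: 0.0871
finger_force: 0.0
```

```bash
cat >> m.py <<'E'
x,y,z,a=r.x
for c,im,q in(('top',T,(145,205)),('scene',S,(369,360))):
    C=cv2.resize(im[q[1]-60:q[1]+60,q[0]-60:q[0]+60],None,fx=3.3,fy=3.3,interpolation=cv2.INTER_CUBIC)
    for h,col in((.024,(0,0,255)),(.052,(0,255,255))):
        for p in (proj(c,tri(x,y,a,h))-np.array(q)+60.5)*3.3: cv2.circle(C,tuple(int(v) for v in p),3,col,-1)
    for p in (proj(c,tri(x,y,a,.024,.09,60))-np.array(q)+60.5)*3.3: cv2.circle(C,tuple(int(v) for v in p),1,(255,0,255),-1)
    globals()[c]=C
cv2.imwrite('pics/ov.png',np.hstack([top,scene]))
E
python3 m.py
```

```text
[([326.2, 164.4], 171), ([284.0, 191.1], 175), ([329.1, 213.7], 180)]
[([152.2, 173.5], 17), ([107.9, 203.6], 15), ([155.1, 224.4], 17)]
[([377.6, 325.8], 108), ([337.9, 354.9], 90), ([395.0, 367.8], 91)]
plate [0.5764926  0.00341883 1.59555588] 91.41861762340878 0.013375037268489359
jig [0.55624109 0.34049006 0.04030039 1.64776714] 94.41010301045421 1.492588381332998
```

View pics/ov.png

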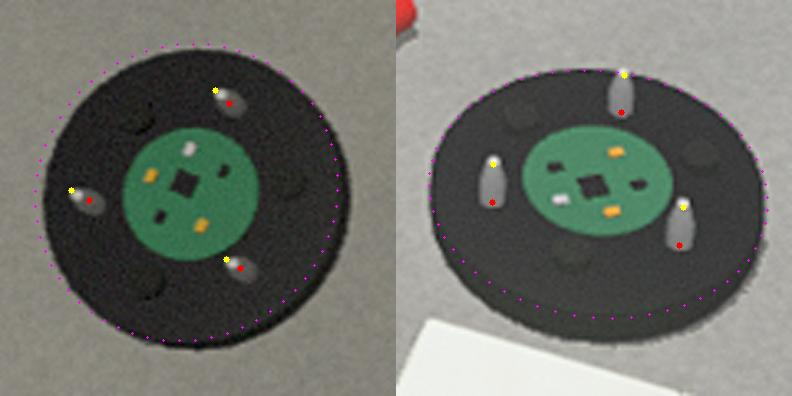

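The overlay shows the top-view blobs are the stud tips, so the model sits about 2 px up and left of the jig there. In the scene view it fits well. I'll refit with separate blob heights for the two cameras.

```bash
sed -i "s/tri(v\[0\],v\[1\],v\[3\],v\[2\])))).ravel(),dist(o(ss)/tri(v[0],v[1],v[3],.049)))).ravel(),dist(o(ss)/" m.py; python3 m.py|tail -1
python3 - <<'E'
from h import *
o=robot.observe();p=o['eef_pos'];y=o['tool_rot'][2]
n=12;t=np.array([.5765,.0034]);ty=np.radians(91.4)
a0=np.arctan2(p[1],p[0]);r0=np.hypot(*p[:2]);a1=np.arctan2(t[1],t[0]);r1=np.hypot(*t)
q=p[:2]
for k in range(n):
    f=(k+1)/n;A=a0+f*(a1-a0);r=r0+f*(r1-r0);g=r*np.array([np.cos(A),np.sin(A)]);Y=y+k/n*(ty-y)
    d=(g-q)*100;q=g;print(np.round([d@[np.cos(Y),np.sin(Y)],d@[np.sin(Y),-np.cos(Y)],-np.degrees(ty-y)/n],2))
E
```

```text
jig [0.55393579 0.33786243 0.03678587 1.64785882] 94.41535557456352 1.6307642977601688
[ 3.48 -0.24 -3.24]
[ 3.46 -0.24 -3.24]
[ 3.45 -0.24 -3.24]
[ 3.44 -0.25 -3.24]
[ 3.42 -0.25 -3.24]
[ 3.41 -0.25 -3.24]
[ 3.39 -0.26 -3.24]
[ 3.38 -0.26 -3.24]
[ 3.36 -0.26 -3.24]
[ 3.35 -0.27 -3.24]
[ 3.34 -0.27 -3.24]
[ 3.32 -0.27 -3.24]
```

Call:
{"fn": "apply_moves", "kwargs": {"deltas": [[3.48,-0.24,0,-3.24,0],[3.46,-0.24,0,-3.24,0],[3.45,-0.24,0,-3.24,0],[3.44,-0.25,0,-3.24,0],[3.42,-0.25,0,-3.24,0],[3.41,-0.25,0,-3.24,0],[3.39,-0.26,0,-3.24,0],[3.38,-0.26,0,-3.24,0],[3.36,-0.26,0,-3.24,0],[3.35,-0.27,0,-3.24,0],[3.34,-0.27,0,-3.24,0],[3.32,-0.27,0,-3.24,0]]}}

```text
t: 2.4
eef_pos: [0.5765, 0.0035, 0.2227]
tool_rot: [3.141, -0.0, 1.596]
force: [1.0, 0.7, -1.2]
grip_width: 0.0872
finger_force: 0.0
```

Call:
{"fn": "apply_moves", "kwargs": {"deltas": [[0,0,1,0,0],[0,0,2,0,0],[0,0,2,0,0],[0,0,2,0,0],[0,0,2,0,0],[0,0,1,0,0],[0,0,0,0,0],[0,0,0,0,0]]}}

```text
t: 3.07
eef_pos: [0.5765, 0.0018, 0.1228]
tool_rot: [-3.141, -0.0, 1.593]
force: [-0.3, -0.1, 0.3]
grip_width: 0.087
finger_force: 0.0
```

Run:
```python
from h import *
o=robot.observe();print(o['eef_pos'],np.degrees(o['tool_rot']),o['joint_pos'])
a=robot.get_image('scene')[:,:,::-1];b=robot.get_image('top')[:,:,::-1]
f=lambda i,x,y:cv2.resize(i[y-60:y+60,x-60:x+60],None,fx=3.3,fy=3.3)
cv2.imwrite('pics/g.png',np.hstack([f(b,313,190),f(a,257,250)]))
```

```text
[0.57647225 0.00178761 0.12277758] [-1.79978417e+02 -1.22651967e-02  9.12645741e+01] [ 0.39663552  0.31320787 -0.56516844  1.74614955  0.18273513  1.13527511
 -0.20201418]
```

View pics/g.png

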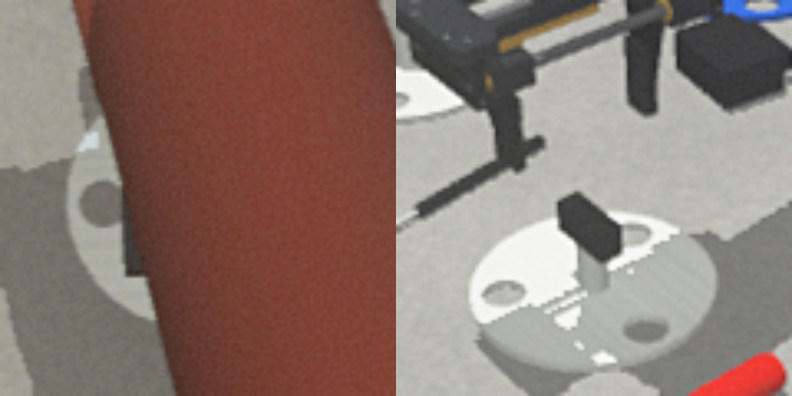

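The view from close by shows the open fingers straddling the bar's axis, with the bar square to the closing line. The TCP is 1.6 mm off in y, so I'll correct that while descending.

Call:
{"fn": "apply_moves", "kwargs": {"deltas": [[0.16,0,1,0,0],[0,0,1.5,0,0],[0,0,1.5,0,0],[0,0,1.5,0,0],[0,0,1.5,0,0],[0,0,1,0,0],[0,0,0.5,0,0],[0,0,0.4,0,0],[0,0,0,0,0],[0,0,0,0,0]]}}

```text
t: 4.0
eef_pos: [0.5768, 0.0036, 0.0341]
tool_rot: [3.141, -0.0, 1.593]
force: [0.0, -0.5, -0.2]
grip_width: 0.0873
finger_force: 0.0
```

Call:
{"fn": "apply_moves", "kwargs": {"deltas": [[0,0,0,0,100],[0,0,0,0,150],[0,0,0,0,200],[0,0,0,0,255],[0,0,0,0,255],[0,0,0,0,255],[0,0,0,0,255],[0,0,0,0,255],[0,0,0,0,255],[0,0,0,0,255],[0,0,0,0,255],[0,0,0,0,255]], "grip_force": 40}}

```text
t: 5.0
eef_pos: [0.5761, 0.0034, 0.0335]
tool_rot: [-3.141, 0.0, 1.593]
force: [-0.8, -0.6, 1.1]
grip_width: 0.0179
finger_force: 40.0
```

Call:
{"fn": "apply_moves", "kwargs": {"deltas": [[0,0,-0.5,0,255],[0,0,-1,0,255],[0,0,-1.5,0,255],[0,0,-1.5,0,255],[0,0,-1.5,0,255],[0,0,-1.5,0,255],[0,0,-1.5,0,255],[0,0,-1.5,0,255],[0,0,-1,0,255],[0,0,-0.5,0,255],[0,0,0,0,255],[0,0,0,0,255]]}}

```text
t: 6.0
eef_pos: [0.5762, 0.0034, 0.1533]
tool_rot: [-3.141, 0.0, 1.593]
force: [-0.4, 0.3, -3.3]
grip_width: 0.0184
finger_force: 40.0
```

Call:
{"fn": "apply_moves", "kwargs": {"deltas": [[1,0,0,0,255],[2,0,0,0,255],[2.5,0,0,0,255],[2.5,0,0,0,255],[2.5,0,0,0,255],[2.5,0,0,0,255],[2.5,0,0,0,255],[2.5,0,0,0,255],[2.5,0,0,0,255],[2.5,0,0,0,255],[2.5,0,0,0,255],[2.5,0,0,0,255]]}}

```text
t: 7.0
eef_pos: [0.5691, 0.2853, 0.1524]
tool_rot: [-3.14, 0.0, 1.593]
force: [1.1, -0.3, -3.2]
grip_width: 0.0181
finger_force: 40.0
```

Call:
{"fn": "apply_moves", "kwargs": {"deltas": [[2,-0.4,0,0,255],[1.5,-0.4,0,0,255],[1.2,-0.4,0,-1,255],[0.7,-0.2,0,-1,255],[0,0,0,-1.1,255],[0,0,0,0,255],[0,0,0,0,255],[0,0,0,0,255],[0,0,0,0,255]]}}

```text
t: 7.75
eef_pos: [0.5555, 0.3359, 0.1536]
tool_rot: [3.141, 0.0, 1.645]
force: [-0.4, -0.5, -3.7]
grip_width: 0.0185
finger_force: 40.0
```

Run:
```python
from h import *
o=robot.observe();print(o['t'],o['eef_pos'],np.degrees(o['tool_rot']),o['force'])
p=o['eef_pos'];y=o['tool_rot'][2];d=(np.array([.554,.338])-p[:2])*100
print('tool dx,dy cm',d@[np.cos(y),np.sin(y)],d@[np.sin(y),-np.cos(y)])
a=robot.get_image('scene')[:,:,::-1].copy()
C=cv2.resize(a[220:420,270:470],None,fx=3,fy=3)
for P,c in((tri(p[0],p[1],y,p[2]-.033+.006),(0,0,255)),(tri(p[0],p[1],y,p[2]-.033+.006,.08,60),(255,0,255)),(tri(.554,.338,1.648,.052),(0,255,255))):
    for q in (proj('scene',P)-[270,220]+.5)*3: cv2.circle(C,tuple(int(v) for v in q),2,c,-1)
cv2.imwrite('pics/j.png',C)
```

```text
7.75 [0.55550437 0.335866   0.15360849] [1.79986878e+02 2.50683500e-02 9.42662706e+01] [-0.39964292 -0.49895133 -3.66447213]
tool dx,dy cm 0.2239994557199163 -0.13414470175247595
```

View pics/j.png

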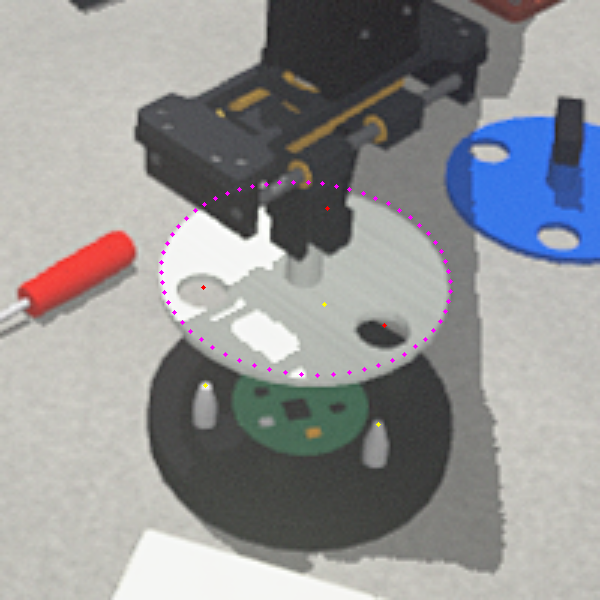

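The held plate and the studs match the model: the tips lie on the yellow dots at (206,386) and (378,424). The holes sit 3–8 zoomed px lower than predicted, about 2–3 mm and within the play. I'll correct, go down to just above the tips and look once more.

Call:
{"fn": "apply_moves", "kwargs": {"deltas": [[0.22,-0.13,0.5,0,255],[0,0,1,0,255],[0,0,1,0,255],[0,0,1,0,255],[0,0,1,0,255],[0,0,1,0,255],[0,0,0.4,0,255],[0,0,0,0,255],[0,0,0,0,255],[0,0,0,0,255]]}}

```text
t: 8.63
eef_pos: [0.5537, 0.3395, 0.0951]
tool_rot: [3.141, -0.001, 1.647]
force: [-0.5, 1.3, -2.9]
grip_width: 0.0179
finger_force: 40.0
```

Run:
```python
from h import *
o=robot.observe();print(o['t'],o['eef_pos'],np.degrees(o['tool_rot']),o['force'])
p=o['eef_pos'];y=o['tool_rot'][2];d=(np.array([.554,.338])-p[:2])*100
print('tool dx,dy cm',d@[np.cos(y),np.sin(y)],d@[np.sin(y),-np.cos(y)])
a=robot.get_image('scene')[:,:,::-1].copy()
C=cv2.resize(a[260:410,290:440],None,fx=4,fy=4)
for P,c in((tri(p[0],p[1],y,p[2]-.033+.006),(0,0,255)),(tri(.554,.338,1.648,.052),(0,255,255))):
    for q in (proj('scene',P)-[290,260]+.5)*4: cv2.circle(C,tuple(int(v) for v in q),2,c,-1)
cv2.imwrite('pics/k.png',C)
```

```text
8.6333 [0.55369698 0.33945541 0.09512777] [ 1.79957274e+02 -2.90803241e-02  9.43790587e+01] [-0.52081289  1.27860884 -2.88236745]
tool dx,dy cm -0.14742930558775383 0.019100454541956458
```

View pics/k.png

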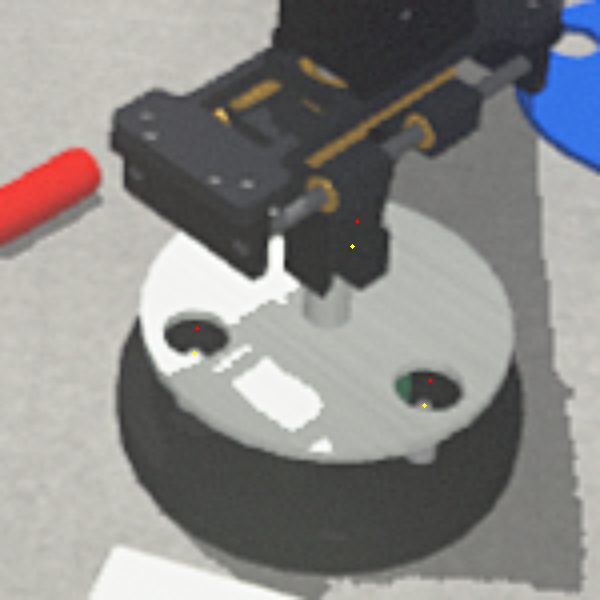

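The close view shows both stud tips, at (194,352) and (424,405), inside the holes centred at (197,334) and (428,387). The plate is perhaps 2 mm too near the camera. I'll shift slightly and lower in stages, watching the force.

Call:
{"fn": "apply_moves", "kwargs": {"deltas": [[-0.25,-0.1,0,0,255],[0,0,0.3,0,255],[0,0,0.4,0,255],[0,0,0.4,0,255],[0,0,0.3,0,255],[0,0,0,0,255],[0,0,0,0,255]]}}

```text
t: 9.27
eef_pos: [0.5524, 0.3365, 0.0802]
tool_rot: [-3.141, 0.0, 1.647]
force: [-0.1, 0.5, -1.9]
grip_width: 0.0181
finger_force: 40.0
```

Call:
{"fn": "apply_moves", "kwargs": {"deltas": [[0,0,0.2,0,255],[0,0,0.2,0,255],[0,0,0.2,0,255],[0,0,0.2,0,255],[0,0,0.2,0,255],[0,0,0.2,0,255],[0,0,0,0,255],[0,0,0,0,255]]}}

```text
t: 9.93
eef_pos: [0.5525, 0.3365, 0.0684]
tool_rot: [-3.141, 0.0, 1.647]
force: [0.3, -0.2, -3.6]
grip_width: 0.0185
finger_force: 40.0
```

Call:
{"fn": "apply_moves", "kwargs": {"deltas": [[0,0,0.1,0,255],[0,0,0.1,0,255],[0,0,0.05,0,255],[0,0,0,0,255],[0,0,0,0,255]]}}

```text
t: 10.35
eef_pos: [0.5526, 0.3366, 0.0661]
tool_rot: [3.142, -0.0, 1.647]
force: [0.3, 0.8, -3.3]
grip_width: 0.0183
finger_force: 40.0
```

Call:
{"fn": "apply_moves", "kwargs": {"deltas": [[0,0,0.05,0,255],[0,0,0.05,0,255],[0,0,0,0,255],[0,0,0,0,255]]}}

```text
t: 10.68
eef_pos: [0.5528, 0.3367, 0.0655]
tool_rot: [3.141, -0.0, 1.647]
force: [-1.1, -1.4, 1.8]
grip_width: 0.0183
finger_force: 40.0
```

It made contact at exactly the expected height (TCP z 0.0655, force reversed from −3.3 N to +1.8 N). Releasing and rising.

Call:
{"fn": "apply_moves", "kwargs": {"deltas": [[0,0,0,0,190],[0,0,0,0,170],[0,0,0,0,140],[0,0,0,0,100],[0,0,0,0,50],[0,0,0,0,0],[0,0,0,0,0],[0,0,0,0,0],[0,0,0,0,0],[0,0,0,0,0]]}}

```text
t: 11.52
eef_pos: [0.5526, 0.3366, 0.0651]
tool_rot: [-3.142, -0.0, 1.647]
force: [0.5, -0.6, 0.5]
grip_width: 0.0744
finger_force: 0.0
```

Call:
{"fn": "apply_moves", "kwargs": {"deltas": [[0,0,-0.5,0,0],[0,0,-1,0,0],[0,0,-1.5,0,0],[0,0,-2,0,0],[0,0,-2,0,0],[0,0,-2,0,0],[0,0,-2,0,0],[0,0,-2,0,0],[0,0,-1,0,0],[0,0,0,0,0],[0,0,0,0,0],[0,0,0,0,0]]}}

```text
t: 12.52
eef_pos: [0.5522, 0.3362, 0.2041]
tool_rot: [-3.14, 0.001, 1.647]
force: [-1.1, 0.5, -0.8]
grip_width: 0.0872
finger_force: 0.0
```

Run:
```python
from h import *
a=robot.get_image('scene')[:,:,::-1].copy()
cv2.imwrite('pics/z.png',cv2.resize(a[260:420,280:480],None,fx=3.5,fy=3.5))
print(robot.observe()['t'])
```

```text
12.5667
```

View pics/z.png

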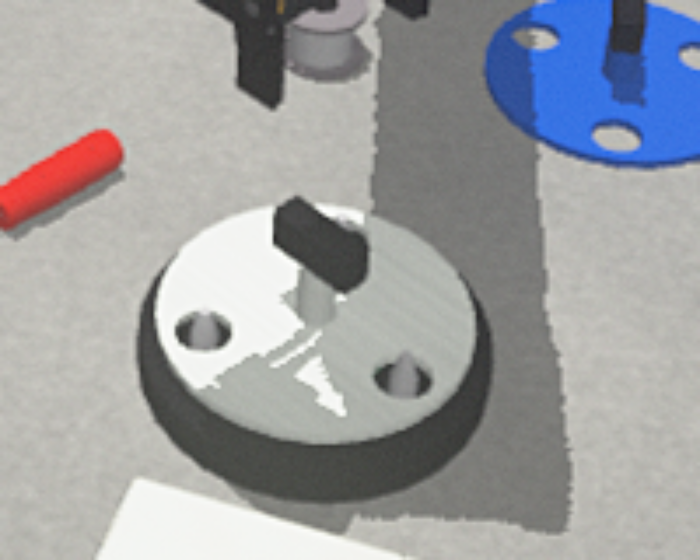

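The plate lies flat on the jig, with studs standing through the holes at (204,328) and (404,377), the third behind the bar, and the gripper clear.

```bash
python3 -c "
from station import robot
print(robot.sign_off())"
```

```text
the job is handed in; nothing more can be done
None
```

The three-hole press plate lies flat on the jig's rests with its holes over the studs, the gripper is clear, the four-hole plate was not touched, and the job was handed in at about 12.6 s; two studs show through their holes in the last picture, the third is partly hidden behind the grip bar.

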